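# Let the weighted cheese press down on its ratchet crank

## Task

The weighted plate of the cheese press is held up by the pawl of its crank. Take the upright grip on the crank, lift it so that the pawl comes clear of the toothed ring, and, keeping it lifted and in hand, let the crank turn back slowly (clockwise seen from above) until the plate rests on the mould. Never let the crank run away, leave the mould in its place, and let go of the grip at the end so that the pawl drops.

Things in the scene. Friction and masses are not known exactly. Their poses are not given: they have to be found in the camera images.
- grip (a point): Middle of the black round upright grip on the crank's end: 25 mm thick, waisted, from 110 to 163 mm above the worktop (this point: 138 mm; arm and boss end at 107 mm). It spins freely, so a hand need not turn with the crank. It slides straight up 20 mm at most against a light spring (2 N), taking the pawl along: clear of the 7 mm teeth from 8 mm, well clear at 13 mm. Let go, it drops.
- crank_axis (a point): Point on the upright axis of the crank, fixed to the press, 138 mm above the worktop, level with the grip's middle while the pawl is down. The grip circles this axis at a radius of 60 mm, above a toothed steel ring of 146 mm on a round grey housing. The short thick steel stub on the other end of the crank arm is only a counterweight.
- crank_arm (a joint): Crank angle, rad: 0 with the pawl on its tooth and the plate up, growing clockwise seen from above as it turns back; the plate sinks 27 mm per rad and meets the mould at 1.85 (106 degrees). The weight pulls that way with 2 to 4 N at the grip: not held, it runs away. Over 4 rad/s (0.24 m/s at the grip) is too fast; 0.05 m/s is comfortable. Teeth every 0.52 rad catch a pawl dropped too soon.
- mould: White round cheese mould with a wooden follower on top, 80 mm across, 60 mm tall, origin at the centre of its underside. It stands loose on the press's wooden base (155 x 280 mm, 12 mm thick), under the round weighted plate, about 155 mm to the right of the crank axis; the steel guide column behind it ends 194 mm above the worktop.

How it is judged:
By the outcome, as a careful person would: the job done as asked, in the order asked, and still so for the second after the job is handed in, with the robot touching nothing.
It also fails if it takes over 38 s, if anything falls off the work surface, if the arm or the gripper's body presses on something with over 40 N, if the wrist force passes 120 N, or if a joint passes its speed limit or range.

## Robot

A 6-joint arm with a two-finger parallel gripper is mounted at the origin on a cart in front of the work surface, level with it; the furniture and walls round the work are solid. World frame = base frame: x ahead of the robot, y to its left, z up, the work surface at z = 0. Lengths are in mm, angles in rad, forces in N, time in s.
With the tool pointing down it reaches from about 300 to 775 mm from the base axis. Payload 14.6 kg.
Tool frame: the origin (TCP) lies midway between the tips of the shut fingers; the grasp point (between the pads) lies 19 mm behind it (pinch_z is the distance from the TCP to the grasp point, in mm); z points along the fingers, y is the direction in which the jaws open and shut (so a half turn about z gives the same grasp; the last joint's range is limited). The gripper opens to 94 mm and grips with 3 to 60 N. Pads are 16 mm wide; open, the fingers measure 119 mm over their backs; the gripper's body (75 mm by 177 mm) begins 78 mm behind the grasp point.
Start: joints at [1.212, 0.3, 1.521, -0, 1.321, -0.067], TCP at [158.22, 526.741, 205.446] pointing down, gripper open.
Joint ranges: [-3.03, 3.03], [-0.79, 2.21], [0.23, 2.52], [-1.04, 4.18], [0, 3.07], [-2.55, 2.55]. Speed limits (rad/s): [2.22, 2.22, 2.57, 3.14, 3.14, 3.14].

## Interface

Orientations are given as [roll, pitch, yaw] about the fixed x, y, z axes, in that order (R = Rz(yaw) Ry(pitch) Rx(roll)).
In Python, from cell import read_state, camera, sign_off, pinch_z gives the robot as it stands. The module is installed in compiled form; this text tells all that it offers.
- The arm moves only by the tool servo_tool, never from a script. Its argument "series" is a list of rows, each a list of 6 numbers: the shift along the tool's x, y, z in cm, then the turn, a rotation vector about the tool's x, y, z in rad. In form: [[tx, ty, tz, rx, ry, rz], ...]. A call has exactly 10 rows; each row is the pose to reach, as a shift and turn from the pose commanded when the call began, along the tool's axes at that moment; what a row does not reach only later rows make up. A row lasts 1/12 s, in which the tool goes at most 41.7 mm and 7.16 degrees, less where a joint would pass 70% of its speed; a pose out of reach is approached as far as the arm can. A call with a gripper value outside its range is refused whole. "gripper" is the finger opening in cm, from 0 to 9.4, set as the call begins (left out, the last holds). The fingers move at their own pace and stop on an object; "grip_force" is the grip in N (left out, the last holds). Time passes only in rows, so rows that repeat a pose let the fingers close, or fill a call up. It gives the time, the measured TCP pose, the force and the opening at its end, in the units of the state.
- read_state(): the state, without advancing time (a new reading comes with each control period).
- camera(name): name is "scene" or "top"; returns a dict with "pixels" (384x512x3 uint8, red, green, blue), "fx", "fy", "cx", "cy" (pixels), "pose" (4x4, takes a point from camera to world coordinates). Camera axes: x right, y down, z forward; pixel columns grow to the right and rows downward; lengths in mm; the calibration is good to about 2 mm. A picture is of the moment at which its call begins. There is no depth.
- sign_off(): hands the job in, once; it reports no verdict.
The state is a dict: "clock": time; "joints": joint angles; "qd": joint speeds; "effort": joint torques, N m; "eef_pos": TCP position; "eef_rot": TCP orientation; "wrist_force": force on the tool from outside, world axes, zero at the start; "moment": the same for the moment, N m; "finger_gap": finger opening in mm.
Only numpy, scipy, OpenCV 4.12 (cv2) and the standard library are available. Lean on these libraries where they do the work, as an engineer would, in place of code of your own. Each camera call takes 0.05 s, during which the arm holds its last target.

## Working session

There is one attempt and no reset: what is moved stays moved. The work goes in short steps, Python scripts to look and compute and a tool call to move; the robot and the scene stay as the last step left them, time stands still between calls to the robot, and variables do not carry over. Pictures are saved under pics/ and viewed, and the job is handed in when it is done.

Besides the shell and the picture viewer there is one more tool, called after "Call:" by a JSON object that holds its "op" and its "data". servo_tool: Moves the arm, as the interface text tells. Its arguments: {"type":"object","properties":{"series":{"type":"array"},"gripper":{"type":"number"},"grip_force":{"type":"number"}},"required":["series"]}

```bash
mkdir -p pics; python3 - <<'E'
from cell import *
import cv2,numpy as np
s=read_state();print(s);print(pinch_z)
for n in("scene","top"):
    c=camera(n);np.savez(f"{n}.npz",**c);cv2.imwrite(f"pics/{n}0.png",c["pixels"][:,:,::-1]);print(n,c["fx"],c["cx"],c["cy"],np.round(c["pose"],3))
E
```

```text
{'clock': 0.0, 'joints': array([ 1.21242236e+00,  3.00454094e-01,  1.52156045e+00,  1.17211306e-05,
        1.32069146e+00, -6.65937835e-02]), 'qd': array([-0.00151972, -0.00071458, -0.00023959,  0.00060536,  0.00160289,
       -0.00207238]), 'effort': array([ 8.42059144e-04, -5.31795073e+01, -3.52744532e+01,  7.08994735e-02,
        2.43010547e-02, -7.59577097e-05]), 'eef_pos': array([158.1197937 , 526.51810747, 204.9043849 ]), 'eef_rot': array([-3.14048253e+00, -8.54150279e-05,  2.84980952e+00]), 'wrist_force': array([-0.44098659, -0.11390128, -0.1382941 ]), 'moment': array([ 0.02561758, -0.02764116, -0.02648706]), 'finger_gap': 94.35017190617368}
18.8
scene 492.8062087609867 253.18167883495218 183.92307248041303 [[ 5.71000e-01 -5.92000e-01  5.69000e-01  6.20860e+01]
 [-8.21000e-01 -4.24000e-01  3.83000e-01 -2.53601e+02]
 [ 1.50000e-02 -6.85000e-01 -7.28000e-01  7.39504e+02]
 [ 0.00000e+00  0.00000e+00  0.00000e+00  1.00000e+00]]
top 471.81016699357133 252.81677982979608 185.5427466943968 [[ 8.00000e-03 -9.97000e-01  7.90000e-02  4.64368e+02]
 [-1.00000e+00 -9.00000e-03 -1.70000e-02  1.02715e+02]
 [ 1.70000e-02 -7.90000e-02 -9.97000e-01  9.65521e+02]
 [ 0.00000e+00  0.00000e+00  0.00000e+00  1.00000e+00]]
```

View pics/scene0.png

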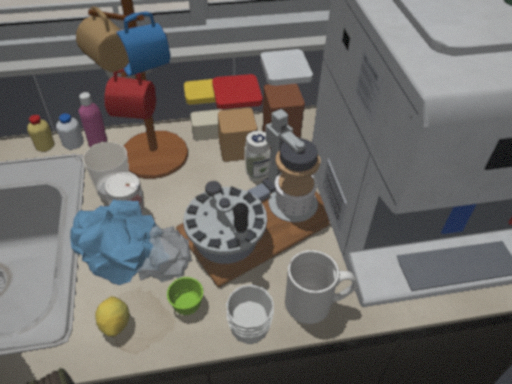

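View pics/top0.png

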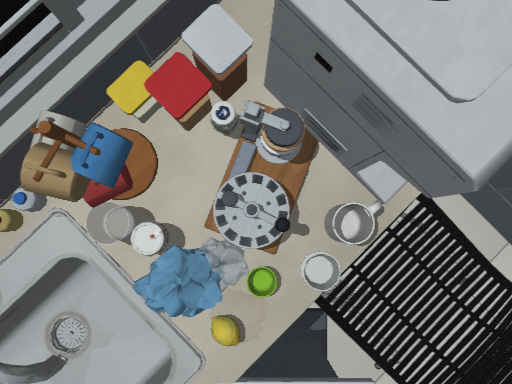

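The press is at about (225,225) in the scene view and (252,210) in the top view. The grip is the black spot at about (241,215) in scene and (283,225) in top. I'll zoom in.

```bash
python3 - <<'E'
import cv2,numpy as np
a=np.load("scene.npz")["pixels"][165:285,165:345,::-1];b=np.load("top.npz")["pixels"][90:260,195:325,::-1]
cv2.imwrite("pics/sz.png",cv2.resize(a,None,fx=4.4,fy=4.4,interpolation=cv2.INTER_CUBIC))
cv2.imwrite("pics/tz.png",cv2.resize(b,None,fx=3.5,fy=3.5,interpolation=cv2.INTER_CUBIC))
E
```

```text
(no output)
```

View pics/sz.png

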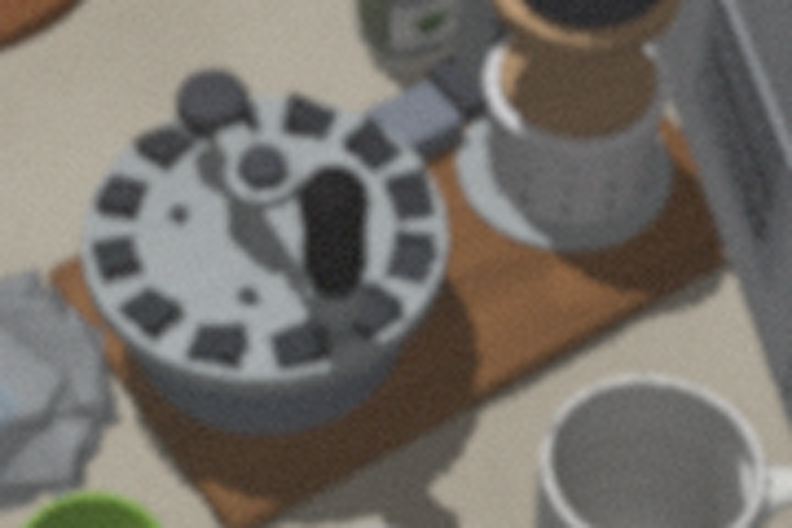

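View pics/tz.png

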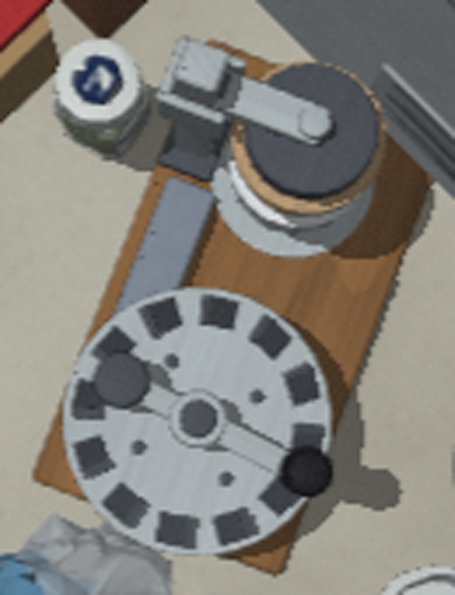

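```bash
cat > h.py <<'E'
import numpy as np,cv2
def ray(c,u,v):
    P=c["pose"];d=P[:3,:3]@np.array([(u-c["cx"])/c["fx"],(v-c["cy"])/c["fy"],1]);return P[:3,3],d/np.linalg.norm(d)
def plane(c,u,v,z):
    o,d=ray(c,u,v);return o+d*(z-o[2])/d[2]
def tri(r1,r2):
    (o1,d1),(o2,d2)=r1,r2
    t=np.linalg.lstsq(np.c_[d1,-d2],o2-o1,rcond=None)[0]
    p,q=o1+t[0]*d1,o2+t[1]*d2;return (p+q)/2,np.linalg.norm(p-q)
def black(c,u,v,r=25,th=45):
    g=c["pixels"].max(2);m=(g<th).astype(np.uint8);n,l,st,ce=cv2.connectedComponentsWithStats(m)
    k=l[v,u];return st[k],ce[k]
E
python3 - <<'E'
from h import *
s=dict(np.load("scene.npz"));t=dict(np.load("top.npz"))
print(s["pixels"][218,241],t["pixels"][225,283])
for th in(40,50,60):
  print(th,black(s,241,218,th=th),black(t,283,225,th=th))
for c,(u,v) in((s,(241,218)),(t,(283,225))):
  pass
print("grip scene mid",plane(s,240.9,217.7,138),"top at163",plane(t,282.4,224.6,163), plane(t,282.4,224.6,150))
print("grip tri",tri(ray(s,240.9,217.7),ray(t,282.4,224.6)))
# hub top
print("hub tri",tri(ray(s,264/4.4+165,165/4.4+165),ray(t,251.6,209.7)))
# ring: white disc rim
print("ring centre top px",(64+330)/2/3.5+195,(288+553)/2/3.5+90)
for z in(85,95,105):print(z,plane(t,(64+330)/2/3.5+195,(288+553)/2/3.5+90,z),plane(s,(85+445)/2/4.4+165,(98+380)/2/4.4+165,z))
# mould & plate
print("plate top",tri(ray(t,314/3.5+195,129/3.5+90),ray(t,314/3.5+195,129/3.5+90))) if 0 else None
E
```

```text
[39 42 41] [35 37 42]
40 (array([     0,      0,    512,    384, 184084], dtype=int32), array([246.20404272, 180.88346624])) (array([     0,      0,    512,    384, 179217], dtype=int32), array([241.7834413 , 182.69969925]))
50 (array([234, 204,  13,  28, 297], dtype=int32), array([240.42087542, 217.42087542])) (array([275, 217,  15,  15, 167], dtype=int32), array([282.18562874, 224.35928144]))
60 (array([233, 204,  15,  29, 321], dtype=int32), array([240.38317757, 217.30218069])) (array([275, 217,  15,  15, 179], dtype=int32), array([282.12290503, 224.23463687]))
grip scene mid [460.87200665  36.48453026 138.        ] top at163 [461.75365202  38.66763661 163.        ] [461.71129471  37.63013373 150.        ]
grip tri (array([461.54988396,  36.74879467, 137.16891579]), np.float64(0.37171675478913385))
hub tri (array([488.31605463,  90.02773631, 113.03312617]), np.float64(1.0506940820372574))
ring centre top px 251.28571428571428 210.14285714285714
85 [487.91951163  90.60133183  85.        ] [477.58951799  81.73308276  85.        ]
95 [487.6520444   90.73890732  95.        ] [471.24115092  76.60959101  95.        ]
105 [487.38457717  90.87648281 105.        ] [464.89278385  71.48609926 105.        ]
```

Call:
{"op": "servo_tool", "data": {"series": [[-1, -0.9, -0.6, 0, 0, 0], [-3, -2.6, -1.2, 0, 0, 0], [-5.5, -4.9, -1.8, 0, 0, 0], [-8, -7.1, -2.5, 0, 0, 0], [-10.7, -9.5, -2.5, 0, 0, 0], [-13.4, -11.9, -2.5, 0, 0, 0], [-16.1, -14.2, -2.5, 0, 0, 0], [-18.8, -16.6, -2.5, 0, 0, 0], [-21.5, -19, -2.5, 0, 0, 0], [-24.2, -21.4, -2.5, 0, 0, 0]], "gripper": 6.5, "grip_force": 35}}

```text
clock: 0.93
eef_pos: [328.8, 249.9, 230.8]
eef_rot: [3.141, 0.0, 2.85]
wrist_force: [0.4, 0.1, 0.3]
finger_gap: 65.2
```

Call:
{"op": "servo_tool", "data": {"series": [[-2.7, -2.4, 0, 0, 0, 0], [-5.4, -4.8, 0, 0, 0, 0], [-8.1, -7.2, 0, 0, 0, 0], [-10.8, -9.6, 0, 0, 0, 0], [-13.5, -12, 0, 0, 0, 0], [-15.7, -14, 0, 0, 0, 0], [-17.4, -15.5, 0, 0, 0, 0], [-18.5, -16.4, 0, 0, 0, 0], [-18.9, -16.7, 0, 0, 0, 0], [-18.9, -16.7, 0, 0, 0, 0]]}}

```text
clock: 1.77
eef_pos: [461.3, 36.9, 230.4]
eef_rot: [-3.141, -0.0, 2.848]
wrist_force: [-0.1, 1.1, -0.7]
finger_gap: 65.2
```

```bash
python3 - <<'E'
from cell import *
import cv2,numpy as np
s=read_state();print(s["clock"],s["joints"],s["eef_pos"],s["eef_rot"],s["finger_gap"],s["wrist_force"])
o=[]
for n in("scene","top"):
    c=camera(n);np.savez(f"{n}1.npz",**c);o.append(c["pixels"][90:330,130:380,::-1])
cv2.imwrite("pics/b.png",cv2.resize(np.hstack(o),None,fx=1.6,fy=1.6))
E
```

```text
1.7667 [ 7.60090584e-04  8.34800614e-02  1.71970693e+00 -3.10895531e-05
  1.33869783e+00 -1.27665373e+00] [461.31522253  36.94246369 230.42591328] [-3.14147899e+00 -2.70849997e-04  2.84821729e+00] 65.1762196087432 [-0.07211863  1.09498104 -0.72598392]
```

View pics/b.png

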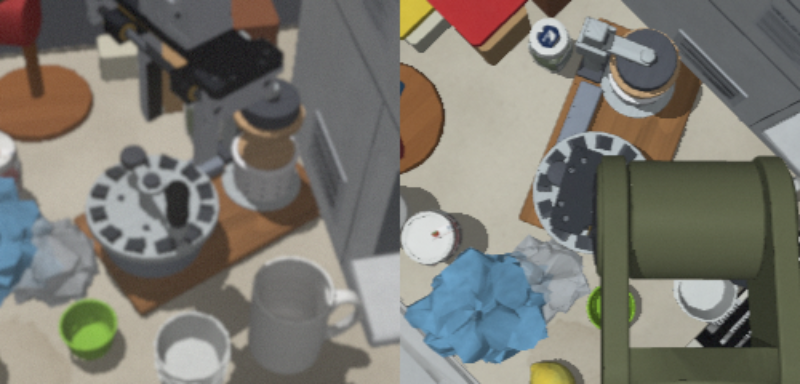

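The hand is 110 mm above the grip at the commanded position, and the scene below is unchanged. Next I descend and grip.

Call:
{"op": "servo_tool", "data": {"series": [[0, 0, 0.8, 0, 0, 0], [0, 0, 2.2, 0, 0, 0], [0, 0, 3.8, 0, 0, 0], [0, 0, 5.4, 0, 0, 0], [0, 0, 7, 0, 0, 0], [0, 0, 8.4, 0, 0, 0], [0, 0, 9.5, 0, 0, 0], [0, 0, 10.3, 0, 0, 0], [0, 0, 10.8, 0, 0, 0], [0, 0, 10.8, 0, 0, 0]]}}

```text
clock: 2.7
eef_pos: [460.9, 38.2, 121.6]
eef_rot: [-3.141, -0.001, 2.85]
wrist_force: [-0.7, 0.4, -0.7]
finger_gap: 64.9
```

```bash
python3 - <<'E'
from cell import *
import cv2,numpy as np
s=read_state();print(s["clock"],s["eef_pos"],s["wrist_force"])
c=camera("scene");cv2.imwrite("pics/c.png",cv2.resize(c["pixels"][150:290,150:350,::-1],None,fx=4,fy=4))
E
```

```text
2.7 [460.85581895  38.23740002 121.62415806] [-0.71019096  0.36934595 -0.65237364]
```

View pics/c.png

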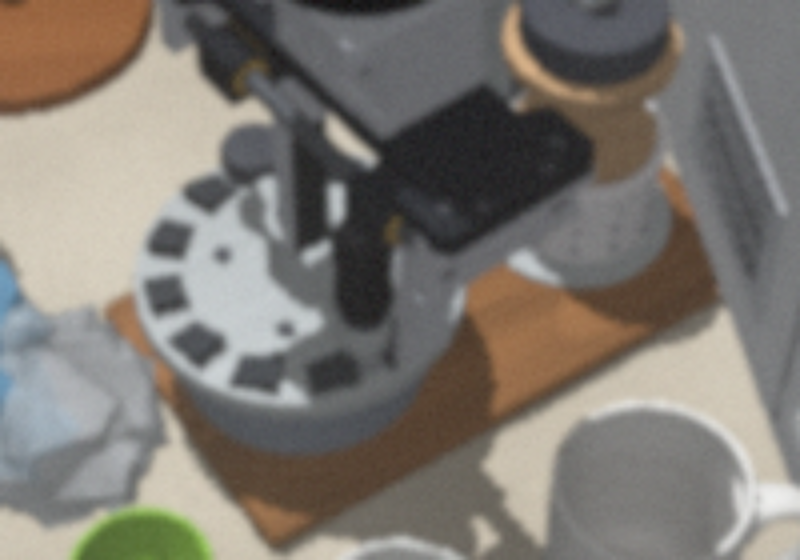

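The grip sits at about (362,270) in the zoomed picture, between the two pads. Now I close on it.

Call:
{"op": "servo_tool", "data": {"series": [[0, 0, 0, 0, 0, 0], [0, 0, 0, 0, 0, 0], [0, 0, 0, 0, 0, 0], [0, 0, 0, 0, 0, 0], [0, 0, 0, 0, 0, 0], [0, 0, 0, 0, 0, 0], [0, 0, 0, 0, 0, 0], [0, 0, 0, 0, 0, 0], [0, 0, 0, 0, 0, 0], [0, 0, 0, 0, 0, 0]], "gripper": 1.0, "grip_force": 35}}

```text
clock: 3.58
eef_pos: [461.5, 38.1, 122.5]
eef_rot: [3.141, 0.0, 2.85]
wrist_force: [1.1, 4.4, 1.3]
finger_gap: 23.9
```

Call:
{"op": "servo_tool", "data": {"series": [[0, 0, -0.2, 0, 0, 0], [0, 0, -0.4, 0, 0, 0], [0, 0, -0.6, 0, 0, 0], [0, 0, -0.8, 0, 0, 0], [0, 0, -1.0, 0, 0, 0], [0, 0, -1.2, 0, 0, 0], [0, 0, -1.4, 0, 0, 0], [0, 0, -1.5, 0, 0, 0], [0, 0, -1.5, 0, 0, 0], [0, 0, -1.5, 0, 0, 0]]}}

```text
clock: 4.42
eef_pos: [461.0, 38.2, 137.3]
eef_rot: [3.141, -0.001, 2.85]
wrist_force: [-1.6, 6.9, -1.3]
finger_gap: 24.0
```

```bash
python3 - <<'E'
from cell import *
import cv2,numpy as np
s=read_state();print(s["clock"],s["eef_pos"],s["wrist_force"],s["finger_gap"])
c=camera("scene");cv2.imwrite("pics/d.png",cv2.resize(c["pixels"][150:290,150:350,::-1],None,fx=4,fy=4))
# waypoints: tool offsets for circle about axis, from grip
ax=np.array([488.,90.5]);g=np.array([461.,37.3]);th0=np.arctan2(*(g-ax)[::-1]);yaw=2.8498
R=np.array([[np.cos(yaw),np.sin(yaw)],[np.sin(yaw),-np.cos(yaw)]])
print("r",np.linalg.norm(g-ax),"th0",th0)
p0=ax+60*np.array([np.cos(th0),np.sin(th0)])
for a in np.arange(0,2.0,.06):
    p=ax+60*np.array([np.cos(th0-a),np.sin(th0-a)])
    print(round(a,3),np.round(R.T@(p-p0)/10,2),np.round(p,0))
E
```

```text
4.4167 [460.95038387  38.24990647 137.30302034] [-1.62981925  6.93206406 -1.27989934] 23.971913082973444
r 59.6593664062903 th0 -2.0404408654043964
0.0 [0. 0.] [461.  37.]
0.06 [0.35 0.07] [458.  39.]
0.12 [0.7  0.17] [455.  41.]
0.18 [1.04 0.29] [452.  43.]
0.24 [1.37 0.42] [449.  45.]
0.3 [1.7  0.58] [446.  47.]
0.36 [2.01 0.75] [444.  50.]
0.42 [2.32 0.95] [441.  53.]
0.48 [2.61 1.16] [439.  56.]
0.54 [2.89 1.39] [437.  59.]
0.6 [3.15 1.63] [435.  62.]
0.66 [3.4  1.89] [434.  65.]
0.72 [3.63 2.17] [432.  68.]
0.78 [3.85 2.45] [431.  72.]
0.84 [4.04 2.75] [430.  75.]
0.9 [4.22 3.07] [429.  79.]
0.96 [4.38 3.39] [429.  82.]
1.02 [4.53 3.72] [428.  86.]
1.08 [4.65 4.06] [428.  89.]
1.14 [4.75 4.4 ] [428.  93.]
1.2 [4.83 4.75] [428.  96.]
1.26 [4.89 5.11] [429. 100.]
1.32 [4.92 5.47] [429. 104.]
1.38 [4.94 5.83] [430. 107.]
1.44 [4.93 6.19] [431. 110.]
1.5 [4.9  6.55] [433. 114.]
1.56 [4.85 6.9 ] [434. 117.]
1.62 [4.78 7.26] [436. 120.]
1.68 [4.69 7.6 ] [438. 123.]
1.74 [4.58 7.95] [440. 126.]
1.8 [4.45 8.28] [442. 129.]
1.86 [4.3  8.61] [444. 132.]
1.92 [4.12 8.92] [447. 134.]
1.98 [3.93 9.23] [450. 137.]
```

View pics/d.png

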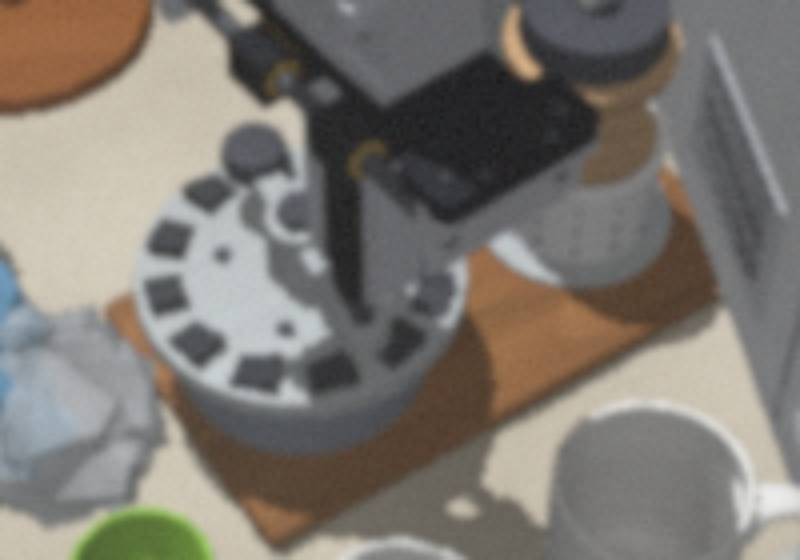

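The wrist force changed by −x, +y and −2.6 N in z on lifting. That fits the weight and spring now hanging on the hand, so the pawl is clear. I start the slow turn.

Call:
{"op": "servo_tool", "data": {"series": [[0.17, 0.03, 0, 0, 0, 0], [0.35, 0.07, 0, 0, 0, 0], [0.53, 0.12, 0, 0, 0, 0], [0.7, 0.17, 0, 0, 0, 0], [0.87, 0.23, 0, 0, 0, 0], [1.04, 0.29, 0, 0, 0, 0], [1.21, 0.35, 0, 0, 0, 0], [1.37, 0.42, 0, 0, 0, 0], [1.54, 0.5, 0, 0, 0, 0], [1.7, 0.58, 0, 0, 0, 0]]}}

```text
clock: 5.3
eef_pos: [446.5, 48.6, 137.3]
eef_rot: [3.141, -0.001, 2.85]
wrist_force: [0.4, 5.9, -2.0]
finger_gap: 23.7
```

```bash
python3 - <<'E'
from cell import *
import cv2,numpy as np
s=read_state();print(s["clock"],s["eef_pos"],s["wrist_force"],s["finger_gap"])
c=camera("scene");cv2.imwrite("pics/e.png",cv2.resize(c["pixels"][150:290,150:350,::-1],None,fx=4,fy=4))
E
```

```text
5.3 [446.45683625  48.64814895 137.32716938] [ 0.42321638  5.85166309 -2.02898224] 23.685597198261878
```

View pics/e.png

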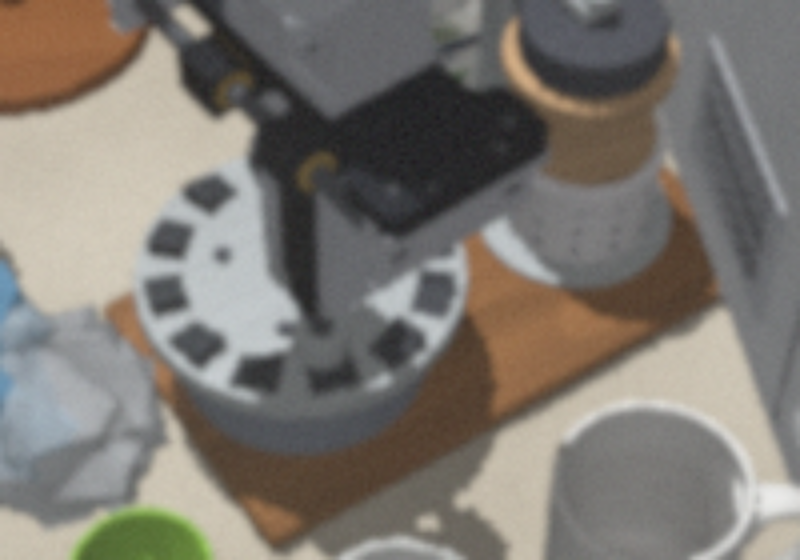

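The crank follows: the arm has turned, the counterweight has moved behind the hand, and forces are small. I continue along the circle.

Call:
{"op": "servo_tool", "data": {"series": [[0.31, 0.17, 0, 0, 0, 0], [0.62, 0.37, 0, 0, 0, 0], [0.91, 0.58, 0, 0, 0, 0], [1.19, 0.81, 0, 0, 0, 0], [1.45, 1.05, 0, 0, 0, 0], [1.7, 1.31, 0, 0, 0, 0], [1.93, 1.59, 0, 0, 0, 0], [2.15, 1.87, 0, 0, 0, 0], [2.34, 2.17, 0, 0, 0, 0], [2.52, 2.49, 0, 0, 0, 0]]}}

```text
clock: 6.18
eef_pos: [429.6, 79.7, 137.4]
eef_rot: [-3.141, -0.0, 2.85]
wrist_force: [-0.4, 3.8, -1.7]
finger_gap: 23.8
```

```bash
python3 - <<'E'
from cell import *
s=read_state();print(s["clock"],s["eef_pos"],s["wrist_force"],s["moment"],s["finger_gap"])
E
```

```text
6.1833 [429.64555358  79.68147236 137.43137377] [-0.38397289  3.78829327 -1.71656465] [ 0.59653581 -0.02684159  0.0190913 ] 23.800616235781465
```

Forces stay small. Next is 0.9 to 1.5 rad.

Call:
{"op": "servo_tool", "data": {"series": [[0.16, 0.32, 0, 0, 0, 0], [0.31, 0.65, 0, 0, 0, 0], [0.43, 0.99, 0, 0, 0, 0], [0.53, 1.33, 0, 0, 0, 0], [0.61, 1.68, 0, 0, 0, 0], [0.67, 2.04, 0, 0, 0, 0], [0.7, 2.4, 0, 0, 0, 0], [0.72, 2.76, 0, 0, 0, 0], [0.71, 3.12, 0, 0, 0, 0], [0.68, 3.48, 0, 0, 0, 0]]}}

```text
clock: 7.02
eef_pos: [433.3, 115.1, 137.4]
eef_rot: [3.142, -0.0, 2.85]
wrist_force: [-1.5, 5.0, -1.3]
finger_gap: 24.0
```

```bash
python3 - <<'E'
from cell import *
import cv2,numpy as np
s=read_state();print(s["clock"],s["eef_pos"],s["wrist_force"],s["finger_gap"])
c=camera("scene");cv2.imwrite("pics/f.png",cv2.resize(c["pixels"][110:290,150:350,::-1],None,fx=3,fy=3))
E
```

```text
7.0167 [433.33807238 115.078795   137.40034322] [-1.54192818  5.02240187 -1.296676  ] 23.97893201742387
```

View pics/f.png

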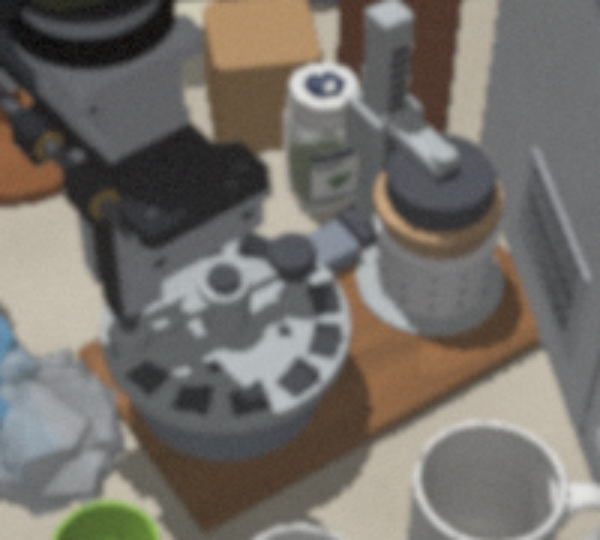

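The plate is now just above the follower at about (440,210), and the mould hasn't moved. I take the last stretch more slowly.

Call:
{"op": "servo_tool", "data": {"series": [[-0.03, 0.24, 0, 0, 0, 0], [-0.07, 0.47, 0, 0, 0, 0], [-0.12, 0.71, 0, 0, 0, 0], [-0.18, 0.94, 0, 0, 0, 0], [-0.25, 1.17, 0, 0, 0, 0], [-0.32, 1.4, 0, 0, 0, 0], [-0.41, 1.62, 0, 0, 0, 0], [-0.45, 1.73, 0, 0, 0, 0], [-0.5, 1.84, 0, 0, 0, 0], [-0.55, 1.95, 0, 0, 0, 0]]}}

```text
clock: 7.9
eef_pos: [444.4, 132.1, 137.5]
eef_rot: [3.141, 0.0, 2.85]
wrist_force: [-2.6, 4.9, -1.6]
finger_gap: 23.9
```

```bash
python3 - <<'E'
from cell import *
import cv2,numpy as np
s=read_state();print(s["clock"],s["eef_pos"],s["wrist_force"],s["finger_gap"])
c=camera("scene");cv2.imwrite("pics/g.png",cv2.resize(c["pixels"][110:290,150:350,::-1],None,fx=3,fy=3))
c=camera("top");cv2.imwrite("pics/gt.png",cv2.resize(c["pixels"][90:260,195:325,::-1],None,fx=3.5,fy=3.5))
E
```

```text
7.9 [444.38358646 132.14866004 137.46505216] [-2.61681651  4.86569911 -1.56927578] 23.888690579268822
```

View pics/g.png

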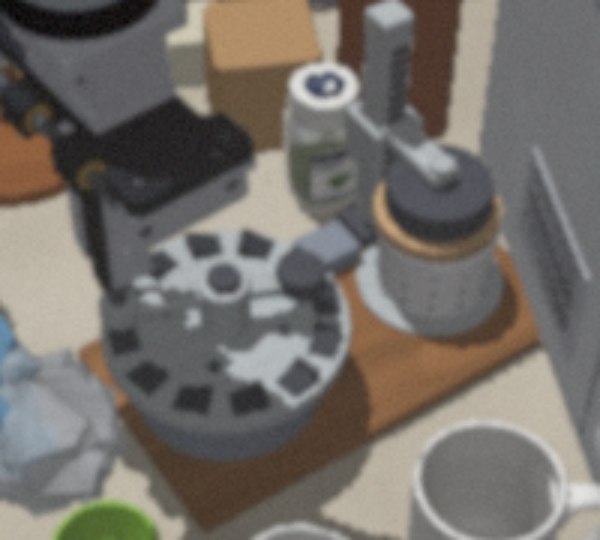

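View pics/gt.png

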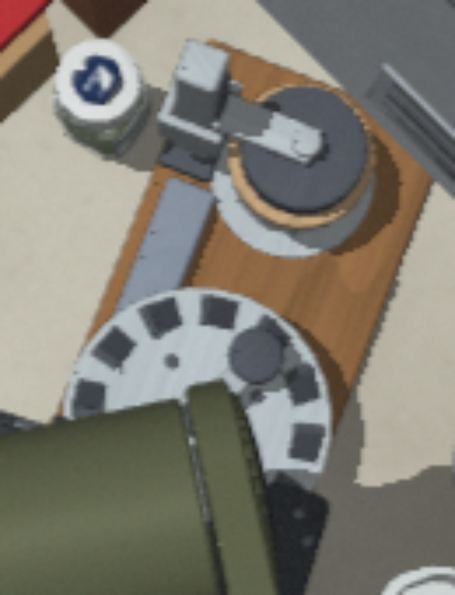

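Force along the path has dropped from about 4 N to about 2 N. I nudge on in small steps to find firm resting contact.

Call:
{"op": "servo_tool", "data": {"series": [[-0.02, 0.05, 0, 0, 0, 0], [-0.05, 0.1, 0, 0, 0, 0], [-0.05, 0.1, 0, 0, 0, 0], [-0.08, 0.15, 0, 0, 0, 0], [-0.11, 0.2, 0, 0, 0, 0], [-0.11, 0.2, 0, 0, 0, 0], [-0.11, 0.2, 0, 0, 0, 0], [-0.11, 0.2, 0, 0, 0, 0], [-0.11, 0.2, 0, 0, 0, 0], [-0.11, 0.2, 0, 0, 0, 0]]}}

```text
clock: 8.83
eef_pos: [445.1, 132.9, 137.0]
eef_rot: [-3.14, -0.002, 2.85]
wrist_force: [-6.9, -1.4, -3.2]
finger_gap: 23.7
```

```bash
python3 - <<'E'
from cell import *
import cv2
s=read_state();print(s["clock"],s["eef_pos"],s["wrist_force"],s["finger_gap"])
c=camera("scene");cv2.imwrite("pics/i.png",cv2.resize(c["pixels"][150:240,220:330,::-1],None,fx=6,fy=6))
E
```

```text
8.8333 [445.1014077  132.86275041 137.00979463] [-6.87738291 -1.36392157 -3.22513709] 23.745301267644898
```

View pics/i.png

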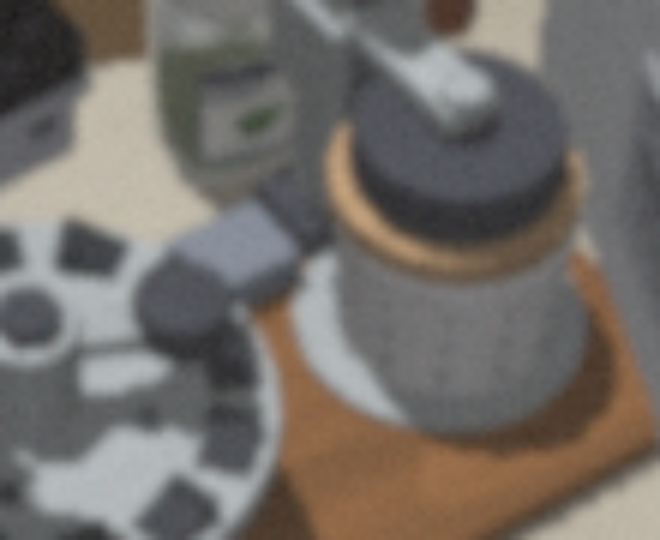

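The hand now meets about 5 N of resistance along the path, with the TCP stalled at about 1.86 rad. The plate sits on the follower, so I release.

Call:
{"op": "servo_tool", "data": {"series": [[0, 0, 0, 0, 0, 0], [0, 0, 0, 0, 0, 0], [0, 0, 0, 0, 0, 0], [0, 0, 0, 0, 0, 0], [0, 0, 0, 0, 0, 0], [0, 0, 0, 0, 0, 0], [0, 0, 0, 0, 0, 0], [0, 0, 0, 0, 0, 0], [0, 0, 0, 0, 0, 0], [0, 0, 0, 0, 0, 0]], "gripper": 6.0}}

```text
clock: 9.72
eef_pos: [445.8, 133.4, 137.5]
eef_rot: [-3.142, 0.0, 2.85]
wrist_force: [-0.3, -0.4, -0.6]
finger_gap: 60.1
```

Call:
{"op": "servo_tool", "data": {"series": [[0, 0, -0.5, 0, 0, 0], [0, 0, -1.5, 0, 0, 0], [0, 0, -3, 0, 0, 0], [0, 0, -4.5, 0, 0, 0], [0, 0, -6, 0, 0, 0], [0, 0, -7.5, 0, 0, 0], [0, 0, -9, 0, 0, 0], [0, 0, -10, 0, 0, 0], [0, 0, -10, 0, 0, 0], [0, 0, -10, 0, 0, 0]]}}

```text
clock: 10.55
eef_pos: [445.9, 133.4, 237.7]
eef_rot: [3.141, 0.001, 2.85]
wrist_force: [-1.0, -0.0, 0.1]
finger_gap: 60.1
```

```bash
python3 - <<'E'
from cell import *
import cv2,numpy as np
s=read_state();print(s["clock"],s["eef_pos"],s["wrist_force"],s["finger_gap"])
c=camera("scene");np.savez("scene2.npz",**c);cv2.imwrite("pics/k.png",cv2.resize(c["pixels"][130:290,150:340,::-1],None,fx=3.7,fy=3.7))
from h import *
for th in (50,60):
  m=(c["pixels"].max(2)<th).astype(np.uint8);n,l,st,ce=cv2.connectedComponentsWithStats(m)
  for k in range(1,n):
    if st[k][4]>100 and 150<ce[k][0]<300 and 150<ce[k][1]<290: print(th,st[k],ce[k],plane(c,*ce[k],138))
E
```

```text
10.55 [445.85040003 133.39474219 237.66531005] [-0.97667557 -0.03058815  0.05688538] 60.074999998325886
50 [181 184  13  27 263] [187.30418251 196.35361217] [446.53773738 134.03496746 138.        ]
60 [280 177  34  13 175] [296.68 184.56] [573.36529994   2.27249776 138.        ]
60 [181 183  14  29 304] [187.37828947 196.65789474] [446.09624543 133.50684184 138.        ]
```

View pics/k.png

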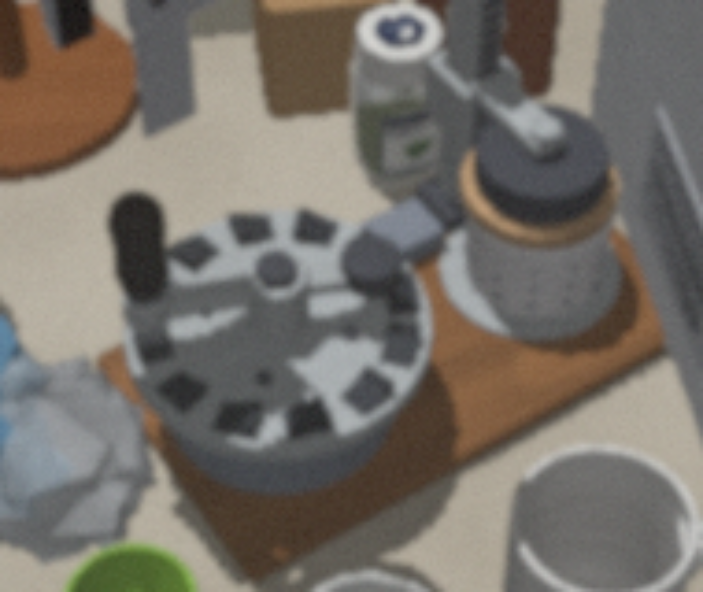

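The grip is at (446,134) on the 138 mm plane, so the pawl is down. The plate lies on the follower, the mould hasn't moved, and the hand is clear.

```bash
python3 -c "
from cell import *
print(sign_off())"
```

```text
the job is handed in; nothing more can be done
None
```

The plate is resting on the mould, the grip is released with the pawl down, and the job was handed in at about 10.6 s of the 38 s allowed.

I took the grip at (461, 38) mm and lifted it 15 mm. Keeping it lifted and in hand, I turned the crank back clockwise at about 0.045 m/s or slower. At about 1.86 rad the hand met about 5 N of resistance along the path, so I opened the fingers and raised the hand clear.

**Last checks:**
- **Crank and pawl:** The grip shows at (446, 134) mm when its picture position is projected at its pawl-down height. That matches where I released it, so it has dropped. The angle works out at 1.86–1.9 rad, against the stated 1.85; I put the difference down to measuring error.
- **Plate and mould:** In the pictures the plate lies on the follower and the mould has not visibly moved. I judged this by eye and did not measure it.
- **Forces:** Wrist force readings stayed under about 8 N while the crank was held, and were about 1 N with the hand clear.

No check failed. I did not picture the pawl itself during the lift; I judged it clear from the change in wrist force and the crank following freely.

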